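# Hold a ball tray in the optical gauge

## Robot

A 7-joint arm with a two-finger parallel gripper is mounted at the origin on a cart in front of the work surface, level with it; the furniture and walls round the work are solid. World frame = base frame: x ahead of the robot, y to its left, z up, the work surface at z = 0. Lengths are in m, angles in rad, forces in N, time in s.
With the tool pointing down it reaches from about 0.375 to 0.925 m from the base axis. Payload 3.1 kg.
Tool frame: the origin (TCP) lies at the very end of the fingers, on their centre line; the grasp point (between the pads) lies arm.grasp_offset behind it (arm.grasp_offset is the distance from the TCP to the grasp point, in m); y points along the fingers, x is the direction in which the jaws open and shut, and the axes are right-handed (so a half turn about y gives the same grasp; the last joint's range is limited). The gripper opens to 85 mm and grips with 20 to 120 N. Pads are 22 mm wide; open, the fingers measure 114 mm over their backs; the gripper's body (76 mm by 85 mm) begins 54 mm behind the grasp point. The pads swing forward as they close: fully open they stand 13 mm farther back than shut.
Start: joints at [1.036, 0.383, 0.044, 1.598, -0.018, 1.161, -0.05], TCP at [0.275, -0.589, 0.231] pointing down, gripper open.
Joint ranges: [-2.61, 2.61], [-0.41, 2.15], [-1.48, 1.57], [0, 2.5], [-1.57, 4.71], [0.05, 1.97], [-2.85, 2.85]. Speed limits (rad/s): [2.79, 2.79, 3.14, 3.14, 3.14, 3.14, 3.14].

## Interface

Orientations are given as a unit quaternion [x, y, z, w].
In Python, from station import arm, get_image, job gives the robot as it stands.
- The arm moves only by the tool step_arm, never from a script. Its argument "motion" is a list of rows, each a list of 5 numbers: the shift along the world's x, y, z in mm, then the turn about the world's z in rad, then the opening, from -1 (shut) to 1 (fully open). A call has 1 to 12 rows; each row shifts and turns the commanded pose from where the row before left it; what a row does not reach is not made up. A row lasts 1/10 s, in which the tool goes at most 50 mm and 8.59 degrees, less where a joint would pass 70% of its speed; a pose out of reach is approached as far as the arm can. A call is refused whole if a number of a shift passes 50 or a number of a turn 0.15, either way. A call with a gripper value outside its range is refused whole. The fingers move at their own pace and stop on an object; "newtons" is the grip in N (left out, the last holds). Time passes only in rows, so rows that do not move let the fingers close. It gives the time, the measured TCP pose, the force and the opening at its end, in the units of the state.
- arm.state(): the state, without advancing time (a new reading comes with each control period).
- get_image(name): name is "scene" or "top" or "wrist"; returns a dict with "img" (384x512x3 uint8, red, green, blue), "K" (3x3 intrinsics, pixels), "k1" (the pictures are not rectified: a ray, as slopes to the right and down, at radius r is drawn at 1 + k1 r^2 times it, then the intrinsics apply), "pose" (4x4, takes a point from camera to world coordinates). Camera axes: x right, y down, z forward; pixel columns grow to the right and rows downward; lengths in m; the calibration is good to about 2 mm. A picture is of the moment at which its call begins. There is no depth.
- job.hand_in(): hands the job in, once; it reports no verdict.
The state is a dict: "t": time; "joints": joint angles; "qvel": joint speeds; "joint_efforts": joint torques, N m; "eef_pos": TCP position; "ee_rot": TCP orientation; "force": force on the tool from outside, world axes, zero at the start; "torque": the same for the moment, N m; "gripper_width": finger opening in m.
Only numpy, scipy, OpenCV 4.12 (cv2) and the standard library are available. Lean on these libraries where they do the work, as an engineer would, in place of code of your own. Each camera call takes 0.05 s, during which the arm holds its last target.

## Task

One of the two carrying trays has a steel ball lying loose in its ring-shaped pocket: pick that tray up and carry it to the optical gauge without the ball getting out of its pocket. Hold the tray level and still so that the pocket with the ball is midway between the gauge's two heads, at the height of their round windows, and finish while still holding it there in the air. Do not touch the gauge, and leave the empty tray and the other things on the bench where they are.

Things in the scene. Friction and masses are not known exactly. Their poses are not given: they have to be found in the camera images.
- tray_grip (a point): centre of the loaded tray's grip, a white upright fin over the middle of the tray: 40 mm long (along the tray's x), 14 mm thick (along y), its top 62 mm above the tray's underside. This point lies 42 mm above the underside, on the tray's centre. Axes as the tray's. The tray balances near the fin
- tray_pocket (a point): middle of the loaded tray's pocket at the height of the ball's centre: 55 mm along +x from the fin's middle, 18.5 mm above the tray's underside. The pocket is a white ring on the plate, 52 mm outside and 40 mm inside diameter, rim 4 mm above the plate; the ball can roll about 7 mm any way in it, and over the rim if tipped or jerked
- tray: the loaded tray: grey metal plate 170 x 60 x 6 mm, 10 mm high with its low edges (11 mm at the fin's foot, 50 x 26 mm), about 0.28 kg. Origin at the centre of its underside, on the bench at the start; x along the plate towards the pocket end, z up; pocket end starts away from the robot, turned by up to 0.5 rad
- ball_center (a point): centre of the loose steel ball, 25 mm diameter, 64 g, lying in the loaded tray's pocket
- empty_tray_grip (a point): the same grip point of the second tray, equal in all but that its pocket is empty; to be left alone
- gauge: optical gauge, fixed to the bench: aluminium base 90 x 210 x 16 mm and two upright grey heads facing one another across a clear gap of 116 mm; each is 64 mm along x, 44 mm along y, top 162 mm above the bench. Origin under the base's centre at bench height; y runs from head to head, x along the open passage between them, away from the robot (turned up to 0.3 rad)
- gauge_middle (a point): the point midway between the centres of the gauge's two round windows (34 mm diameter, in the heads' inner faces), 125 mm above the bench; axes as the gauge's. The ball's pocket is to be held here
- small_beaker_mid (a point): middle of a small beaker, 51 x 57 x 56 mm, standing loose on the bench; bystander
- bung_mid (a point): middle of a brown rubber stopper, 35 mm wide and 32 mm high, standing loose; bystander
- vial_mid (a point): middle of a small capped vial, 22 mm wide and 44 mm high, standing loose; bystander

How it is judged:
On the way:
1. the loaded tray is lifted clear of the bench with the ball in its pocket (height (world z) of tray_grip above 0.08 m and contact force between the fingers and tray above 1 N and horizontal distance between ball_center and tray_pocket below 0.018 m and z of ball_center in the frame of tray_pocket between -0.006 and 0.006 m), for 0.2 s.
At the end, for the whole second after the job is handed in: the loaded tray is held by the fingers alone, still and level within 5 degrees, ball in its pocket, the pocket within 15 mm (along the passage), 20 mm (from head to head) and 12 mm (height) of the point midway between the gauge's windows (x of tray_pocket in the frame of gauge_middle between -0.015 and 0.015 m and y of tray_pocket in the frame of gauge_middle between -0.02 and 0.02 m and z of tray_pocket in the frame of gauge_middle between -0.012 and 0.012 m and horizontal distance between ball_center and tray_pocket below 0.018 m and z of ball_center in the frame of tray_pocket between -0.006 and 0.006 m and angle between tray's own z axis and vertical below 0.09 rad and contact force between the fingers and tray above 1 N and contact force between tray and gauge below 0.3 N and linear speed of tray below 0.03 m/s and angular speed of tray below 0.2 rad/s); the arm keeps its last pose, push and grip.
It fails at once if the ball leaves its pocket (distance between ball_center and tray_pocket above 0.022 m).
It fails at once if the gauge is touched (contact force between gauge and anything else above 1 N).
It fails at once if the empty tray or a bystander is moved by more than 25 mm (distance of any of empty_tray_grip, small_beaker_mid, bung_mid, vial_mid from where it was at the start of the episode above 0.025 m).
It also fails if it takes over 48 s, if anything falls off the work surface, if the arm or the gripper's body presses on something with over 40 N, if the wrist force passes 120 N, or if a joint passes its speed limit or range.

## Working session

There is one attempt and no reset: what is moved stays moved. The work goes in short steps, Python scripts to look and compute and a tool call to move; the robot and the scene stay as the last step left them, time stands still between calls to the robot, and variables do not carry over. Pictures are saved under pics/ and viewed, and the job is handed in when it is done.

Besides the shell and the picture viewer there is one more tool, called after "Call:" as a command line: name --pt "numbers of a row" for each row, then --argument value for the rest. step_arm: Moves the arm, as the interface text tells. Its arguments: {"type":"object","properties":{"motion":{"type":"array","items":{"type":"array","items":{"type":"number"}}},"newtons":{"type":"number"}},"required":["motion"]}

```bash
mkdir -p pics; ls
python3 - <<'E'
from station import arm,get_image
import cv2,json
s=arm.state();print(s,arm.grasp_offset)
import pickle
for n in ["scene","top","wrist"]:
    d=get_image(n);cv2.imwrite(f"pics/{n}0.png",d["img"][:,:,::-1]);pickle.dump(d,open(f"pics/{n}0.pkl","wb"));print(n,d["K"],d["k1"],d["pose"])
E
```

```text
pics
{'t': 0.0, 'joints': array([ 1.03619082,  0.38388286,  0.04381663,  1.59959331, -0.01787856,
        1.16122018, -0.04991558]), 'qvel': array([ 0.00049206,  0.00141205,  0.00038413, -0.00032773, -0.00057561,
        0.00018242,  0.00054303]), 'joint_efforts': array([ 6.65490861e-04, -4.33457351e+01,  1.02472778e+00, -2.49513674e+01,
        1.05715854e-02,  1.14671010e-02,  7.42767043e-06]), 'eef_pos': array([ 0.27457116, -0.58809942,  0.22984705]), 'ee_rot': array([-0.59600792,  0.38059815, -0.37892253,  0.59693996]), 'force': array([-0.37118767,  0.64592433, -0.86729428]), 'torque': array([-0.01923631,  0.02451195,  0.03916889]), 'gripper_width': 0.08541130957460984} 0.0187
scene [[399.96096548   0.         254.5046725 ]
 [  0.         399.96096548 188.00824408]
 [  0.           0.           1.        ]] -0.028199763300888712 [[ 0.73244508 -0.33327089  0.59367897  0.03505886]
 [-0.68082495 -0.3601541   0.63778242 -0.51899325]
 [ 0.0012616  -0.87133205 -0.49069223  0.53285311]
 [ 0.          0.          0.          1.        ]]
top [[473.45801699   0.         258.43392731]
 [  0.         473.45801699 192.67948132]
 [  0.           0.           1.        ]] -0.025329329785108694 [[-7.16599460e-04 -9.99120863e-01  4.19164279e-02  4.73199095e-01]
 [-9.99981399e-01  4.62067039e-04 -6.08175183e-03 -4.04838386e-03]
 [ 6.05703694e-03 -4.19200064e-02 -9.99102610e-01  1.17999803e+00]
 [ 0.00000000e+00  0.00000000e+00  0.00000000e+00  1.00000000e+00]]
wrist [[338.06709917   0.         255.68132921]
 [  0.         338.06709917 186.98597609]
 [  0.           0.           1.        ]] -0.09217708178936831 [[ 0.42324551 -0.85762782 -0.29212629  0.35029706]
 [-0.90601074 -0.40163228 -0.13355168 -0.55411673]
 [-0.00278971  0.3211947  -0.94700907  0.37343662]
 [ 0.          0.          0.          1.        ]]
```

View pics/top0.png

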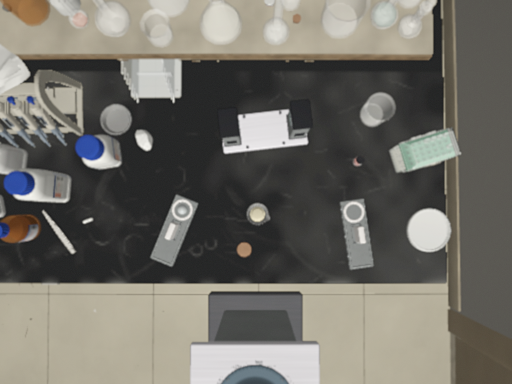

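View pics/scene0.png

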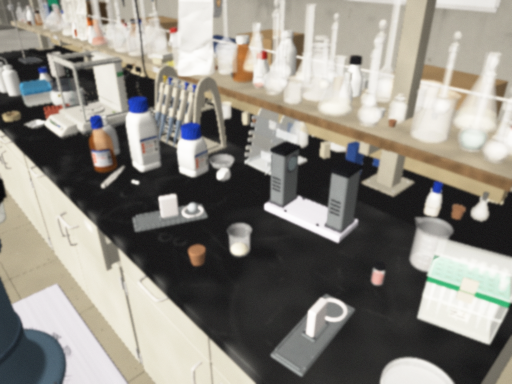

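View pics/wrist0.png

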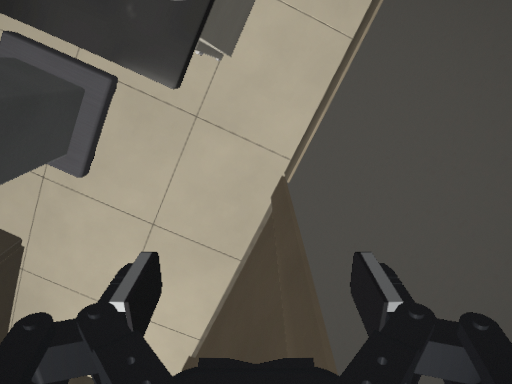

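Run:
```python
import cv2,numpy as np
a=cv2.imread("pics/top0.png");b=cv2.imread("pics/scene0.png")
z=lambda i,x0,y0,x1,y1,s:cv2.resize(i[y0:y1,x0:x1],None,fx=s,fy=s,interpolation=cv2.INTER_CUBIC)
cv2.imwrite("pics/zA.png",np.hstack([z(a,140,185,210,275,5),z(a,325,190,395,280,5)]))
cv2.imwrite("pics/zB.png",z(a,205,90,325,165,6))
cv2.imwrite("pics/zC.png",np.hstack([z(b,125,180,215,240,4),z(b,265,290,355,350,4)]))
```

```text
(no output)
```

View pics/zA.png

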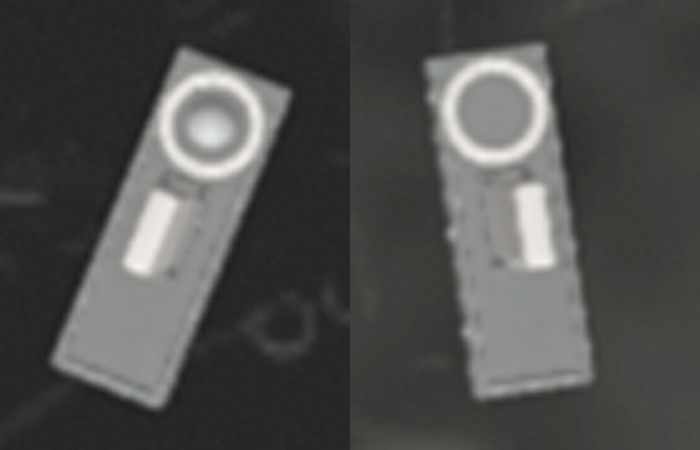

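View pics/zB.png

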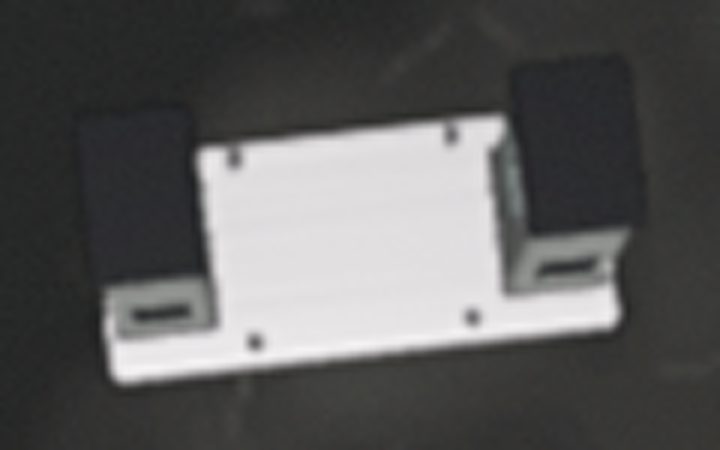

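View pics/zC.png

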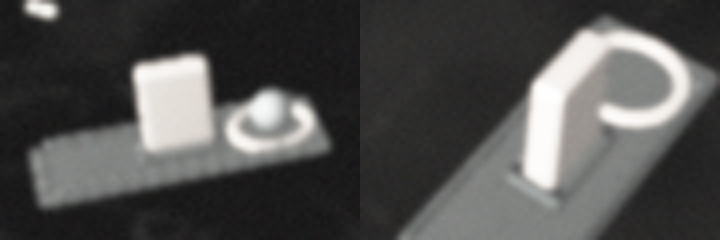

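```bash
cat > h.py <<'E'
import numpy as np,cv2,pickle
def ray(d,uv):
    uv=np.atleast_2d(np.array(uv,float));K=d["K"];k=d["k1"]
    x=(uv-[K[0,2],K[1,2]])/K[0,0]; s=x.copy()
    for _ in range(20): s=x/(1+k*(s**2).sum(1,keepdims=True))
    v=np.c_[s,np.ones(len(s))]@d["pose"][:3,:3].T
    return d["pose"][:3,3],v
def plane(d,uv,z):
    o,v=ray(d,uv); return o+v*((z-o[2])/v[:,2])[:,None]
def proj(d,P):
    P=np.atleast_2d(P);c=(P-d["pose"][:3,3])@d["pose"][:3,:3];s=c[:,:2]/c[:,2:]
    s=s*(1+d["k1"]*(s**2).sum(1,keepdims=True));return s*d["K"][0,0]+[d["K"][0,2],d["K"][1,2]]
def load(n): return pickle.load(open(f"pics/{n}.pkl","rb"))
E
python3 - <<'E'
from h import *
d=load("top0");img=d["img"]
Z=lambda p,x0,y0,s:(np.array(p,float)+.5)/s-.5+[x0,y0]
# tray
g=cv2.cvtColor(img,cv2.COLOR_RGB2GRAY)
sub=np.zeros_like(g);sub[190:272,146:204]=g[190:272,146:204]
m=(sub>85).astype(np.uint8)
cs=max(cv2.findContours(m,0,2)[0],key=cv2.contourArea)
P=plane(d,cs[:,0,:],0.010)[:,:2]
r=cv2.minAreaRect(P.astype(np.float32)*1000);print("tray rect",r)
M=P*1000
c4=cv2.boxPoints(r);print(c4)
w=(sub>185).astype(np.uint8)
n,l,st,ce=cv2.connectedComponentsWithStats(w)
for i in range(1,n): 
    if st[i,4]>8:
        cc=max(cv2.findContours((l==i).astype(np.uint8),0,2)[0],key=cv2.contourArea)
        bb=cv2.minAreaRect(cc)
        for z in(.015,.062): print(i,st[i],ce[i],z,plane(d,bb[0],z),bb)
# ring centre manual outer circle in zoom (211,124) ; fin top manual corners
print("ring",plane(d,Z([211,124],140,185,5),.014))
print("fin top c",plane(d,Z([147,232],140,185,5),.062))
s=Z([[235,158],[451,135],[255,341],[473,317]],205,90,6)
S=plane(d,s,.016);print("screws",S,S.mean(0))
e=Z([[112,383],[620,328]],205,90,6);E=plane(d,e,.016);print("front corners",E,np.linalg.norm(E[0]-E[1]))
t=Z([[78,113],[188,108],[212,275],[98,287],[513,62],[628,55],[643,225],[530,235]],205,90,6)
T=plane(d,t,.162);print("tops",T[:4].mean(0),T[4:].mean(0),T)
E
```

```text
tray rect ((429.9837646484375, 197.578125), (60.6090087890625, 169.904296875), 67.93881225585938)
[[339.86926 201.40015]
 [497.33374 137.58469]
 [520.09827 193.7561 ]
 [362.6338  257.57156]]
1 [172 199  21  22 156] [181.79487179 209.44230769] 0.015 [[0.4807735  0.17680275 0.015     ]] ((182.0, 209.5), (21.0, 20.0), 90.0)
1 [172 199  21  22 156] [181.79487179 209.44230769] 0.062 [[0.48046792 0.1695066  0.062     ]] ((182.0, 209.5), (21.0, 20.0), 90.0)
2 [178 208   8   6  33] [181.48484848 210.90909091] 0.015 [[0.47708873 0.17801107 0.015     ]] ((181.50001525878906, 211.0), (6.363960266113281, 4.949747562408447), 45.0)
2 [178 208   8   6  33] [181.48484848 210.90909091] 0.062 [[0.47693181 0.17066617 0.062     ]] ((181.50001525878906, 211.0), (6.363960266113281, 4.949747562408447), 45.0)
3 [165 223  11  17  98] [169.83673469 231.2244898 ] 0.015 [[0.42749458 0.20643646 0.015     ]] ((169.81036376953125, 231.22413635253906), (5.756555557250977, 16.526885986328125), 21.801410675048828)
3 [165 223  11  17  98] [169.83673469 231.2244898 ] 0.062 [[0.42933845 0.19794478 0.062     ]] ((169.810
[... 189 characters left out ...]
s [[ 0.71249905  0.02512913  0.016     ]
 [ 0.72214893 -0.06416475  0.016     ]
 [ 0.63646792  0.01683328  0.016     ]
 [ 0.64643442 -0.07301652  0.016     ]] [ 0.67938758 -0.02380472  0.016     ]
front corners [[ 0.61909754  0.07566608  0.016     ]
 [ 0.64190848 -0.13365423  0.016     ]] 0.21055956510837937
tops [0.6687785  0.05431444 0.162     ] [ 0.68765246 -0.10276181  0.162     ] [[ 0.69889989  0.07824184  0.162     ]
 [ 0.70072675  0.03847911  0.162     ]
 [ 0.63991908  0.02972727  0.162     ]
 [ 0.6355683   0.07080952  0.162     ]
 [ 0.71764356 -0.07917069  0.162     ]
 [ 0.72027602 -0.12088756  0.162     ]
 [ 0.6581858  -0.1259332   0.162     ]
 [ 0.65450447 -0.0850558   0.162     ]]
```

Run:
```python
from station import arm
from scipy.spatial.transform import Rotation as R
import numpy as np
s=arm.state();print(R.from_quat(s["ee_rot"]).as_matrix().round(4))
M=R.from_quat(s["ee_rot"]).as_matrix();a=np.arctan2(M[1,0],M[0,0]);print(a,(-0.385+np.pi/2-a+np.pi/2)%np.pi-np.pi/2)
```

```text
[[ 4.230e-01 -1.000e-03  9.061e-01]
 [-9.061e-01  1.800e-03  4.230e-01]
 [-2.100e-03 -1.000e+00 -1.000e-04]]
-1.1340098504563636 -0.821786476338533
```

Call:
step_arm --pt "12.5 33 0 0.097 1" --pt "12.5 33 0 0.097 1" --pt "12.5 33 0 0.097 1" --pt "12.5 33 0 0.097 1" --pt "12.5 33 0 0.097 1" --pt "12.5 33 0 0.097 1" --pt "12.5 33 0 0.097 1" --pt "12.5 33 0 0.097 1" --pt "12.5 33 0 0.097 1" --pt "12.5 33 0 0.097 1" --pt "12.5 33 0 0.097 1" --pt "12.5 33 0 0.097 1"

```text
t: 1.35
eef_pos: [0.425, -0.1915, 0.2311]
ee_rot: [0.707, 0.012, -0.012, -0.707]
force: [0.1, 0.0, 0.7]
gripper_width: 0.0857
```

Call:
step_arm --pt "1 33 0 0.097 1" --pt "1 33 0 0.097 1" --pt "1 33 0 0.097 1" --pt "1 33 0 0.097 1" --pt "0 33 0 0.097 1" --pt "0 33 0 0.097 1" --pt "0 33 0 0.097 1" --pt "0 33 0 0.097 1" --pt "0 33 -10 0.097 1" --pt "0 33 -10 0.097 1" --pt "0 33 -10 0.097 1" --pt "0 25 -10 0.097 1"

```text
t: 2.55
eef_pos: [0.4285, 0.1972, 0.191]
ee_rot: [-0.584, -0.399, 0.399, 0.584]
force: [0.0, -0.2, -0.3]
gripper_width: 0.0851
```

Call:
step_arm --pt "0 0 0 0 1" --pt "0 0 0 0 1" --pt "0 0 0 0 1"

```text
t: 2.85
eef_pos: [0.4292, 0.1937, 0.1912]
ee_rot: [0.586, 0.397, -0.397, -0.585]
force: [0.7, -0.7, -0.1]
gripper_width: 0.0858
```

```bash
cat >> h.py <<'E'
def st():
    from station import arm
    from scipy.spatial.transform import Rotation as R
    s=arm.state();M=R.from_quat(s["ee_rot"]).as_matrix()
    print("t",s["t"],"pos",s["eef_pos"].round(4),"yawx",round(np.arctan2(M[1,0],M[0,0]),4),"down",M[:,1].round(4),"w",s["gripper_width"],"F",s["force"].round(2),"q",s["joints"].round(2));return s
def snap(n,tag):
    from station import get_image
    d=get_image(n);cv2.imwrite(f"pics/{n}{tag}.png",d["img"][:,:,::-1]);pickle.dump(d,open(f"pics/{n}{tag}.pkl","wb"));return d
E
python3 -c "
from h import *
st();snap('wrist','1')"
```

```text
t 2.85 pos [0.4292 0.1937 0.1912] yawx 1.1916 down [-1.e-04 -1.e-03 -1.e+00] w 0.0858231461045318 F [ 0.7  -0.66 -0.13] q [ 0.24  0.16 -0.79  2.02  0.13  1.01  0.57]
```

View pics/wrist1.png

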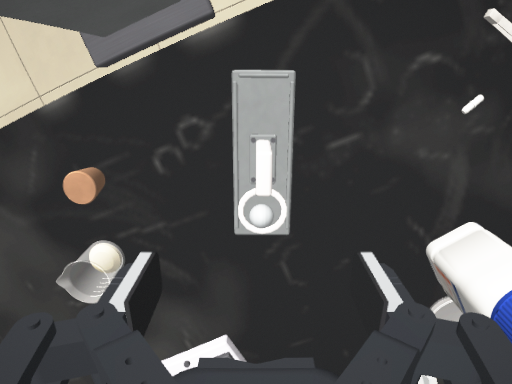

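Run:
```python
from h import *
d=load("wrist1");g=cv2.cvtColor(d["img"],cv2.COLOR_RGB2GRAY)
sub=np.zeros_like(g);sub[60:245,222:305]=g[60:245,222:305]
m=(sub>95).astype(np.uint8)
c=max(cv2.findContours(m,0,2)[0],key=cv2.contourArea)
P=plane(d,c[:,0,:],.010)[:,:2]*1000
print(cv2.minAreaRect(P.astype(np.float32)))
w=(sub>200).astype(np.uint8)
n,l,s_,ce=cv2.connectedComponentsWithStats(w);print(s_,ce)
cv2.imwrite("pics/zw1.png",cv2.resize(d["img"][120:245,215:310,::-1],None,fx=5,fy=5,interpolation=cv2.INTER_CUBIC)[:600])
```

```text
((429.5329284667969, 200.05152893066406), (58.790069580078125, 166.60440063476562), 67.95386505126953)
[[     0      0    512    384 194671]
 [   287     71      1      1      1]
 [   274    135      1      1      1]
 [   238    139     49     95   1582]
 [   250    204     21     21    353]] [[255.43426602 191.49113633]
 [287.          71.        ]
 [274.         135.        ]
 [262.58154235 187.67699115]
 [259.87252125 214.02266289]]
```

View pics/zw1.png

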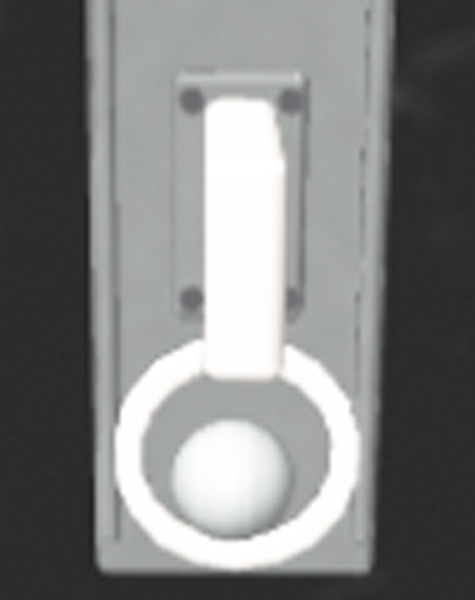

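Call:
step_arm --pt "0.5 5 0 -0.006 0.2" --pt "0 0 -15 0 0.2" --pt "0 0 -20 0 0.2" --pt "0 0 -20 0 0.2" --pt "0 0 -20 0 0.2" --pt "0 0 -15 0 0.2" --pt "0 0 -15 0 0.2" --pt "0 0 -10 0 0.2" --pt "0 0 0 0 0.2" --pt "0 0 0 0 0.2"

```text
t: 3.9
eef_pos: [0.4297, 0.2003, 0.0764]
ee_rot: [-0.586, -0.396, 0.396, 0.586]
force: [0.8, 0.4, -1.2]
gripper_width: 0.0516
```

```bash
python3 -c "
from h import *
st();snap('wrist','2');snap('scene','2')"
```

```text
t 3.9 pos [0.4297 0.2003 0.0764] yawx 1.1882 down [ 2.e-04  3.e-04 -1.e+00] w 0.05156660454758192 F [ 0.75  0.45 -1.21] q [ 0.13  0.36 -0.72  2.1   0.33  0.79  0.38]
```

View pics/wrist2.png

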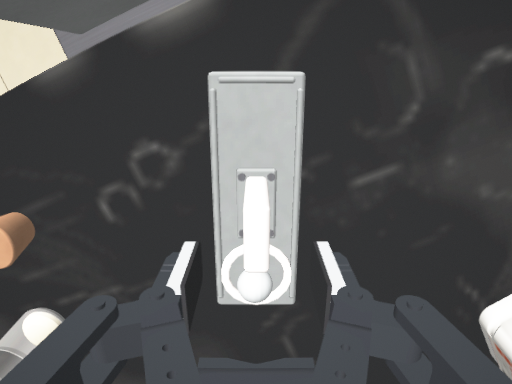

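View pics/scene2.png

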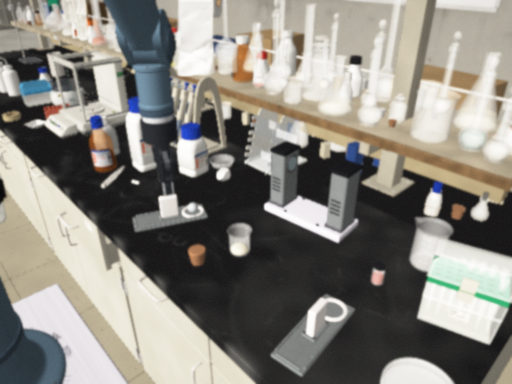

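Call:
step_arm --pt "0 -1 -10 0 0.2" --pt "0 0 -15 0 0.2" --pt "0 0 -15 0 0.2" --pt "0 0 -8 0 0.2" --pt "0 0 -4 0 0.1" --pt "0 0 0 0 0" --pt "0 0 0 0 -0.1" --pt "0 0 0 0 -0.2" --pt "0 0 0 0 -0.3" --pt "0 0 0 0 -0.4" --newtons 20

```text
t: 5.0
eef_pos: [0.4299, 0.1991, 0.0247]
ee_rot: [0.586, 0.396, -0.395, -0.586]
force: [0.0, -0.0, 0.1]
gripper_width: 0.0256
```

Call:
step_arm --pt "0 0 0 0 -0.45" --pt "0 0 0 0 -0.5" --pt "0 0 0 0 -0.55" --pt "0 0 0 0 -0.6" --pt "0 0 0 0 -0.65" --pt "0 0 0 0 -0.7" --pt "0 0 0 0 -0.75" --pt "0 0 0 0 -0.8" --pt "0 0 0 0 -0.9" --pt "0 0 0 0 -1" --pt "0 0 0 0 -1" --newtons 20

```text
t: 6.1
eef_pos: [0.4298, 0.1995, 0.0245]
ee_rot: [-0.586, -0.396, 0.395, 0.586]
force: [0.8, 2.6, 0.8]
gripper_width: 0.0136
```

Call:
step_arm --pt "0 0 0 0 -1" --pt "0 0 0 0 -1" --pt "0 0 0 0 -1" --newtons 70

```text
t: 6.4
eef_pos: [0.4299, 0.1995, 0.0246]
ee_rot: [-0.586, -0.396, 0.395, 0.586]
force: [1.3, 2.3, 2.2]
gripper_width: 0.0132
```

```bash
python3 -c "
from h import *
st();snap('wrist','3')"
```

```text
t 6.4 pos [0.4299 0.1995 0.0246] yawx 1.1882 down [ 8.e-04  7.e-04 -1.e+00] w 0.013202487880199579 F [1.27 2.34 2.18] q [ 0.07  0.45 -0.66  2.12  0.43  0.7   0.3 ]
```

View pics/wrist3.png

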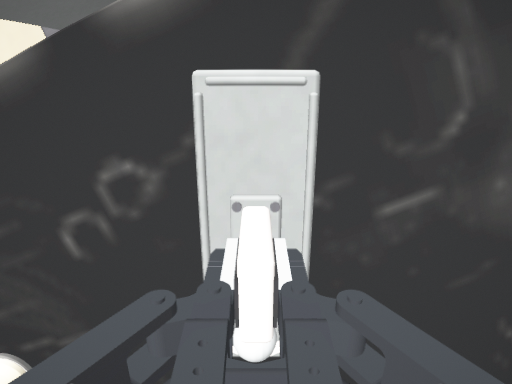

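Call:
step_arm --pt "0 0 1 0 -1" --pt "0 0 3 0 -1" --pt "0 0 6 0 -1" --pt "0 0 8 0 -1" --pt "0 0 10 0 -1" --pt "0 0 12 0 -1" --pt "0 0 12 0 -1" --pt "0 0 10 0 -1" --pt "0 0 7 0 -1" --pt "0 0 4 0 -1" --pt "0 0 1.5 0 -1" --pt "0 0 0 0 -1"

```text
t: 7.65
eef_pos: [0.4294, 0.1989, 0.0988]
ee_rot: [0.586, 0.396, -0.396, -0.586]
force: [-0.0, 0.0, -3.7]
gripper_width: 0.0133
```

```bash
python3 -c "
from h import *
st();a=snap('wrist','4');b=snap('scene','4')
cv2.imwrite('pics/z4.png',cv2.resize(b['img'][110:240,110:250,::-1],None,fx=4,fy=4,interpolation=cv2.INTER_CUBIC))"
```

```text
t 7.65 pos [0.4294 0.1989 0.0988] yawx 1.188 down [-1.e-04 -2.e-04 -1.e+00] w 0.013276798764301 F [-0.01  0.01 -3.71] q [ 0.16  0.32 -0.75  2.09  0.29  0.83  0.42]
```

View pics/wrist4.png

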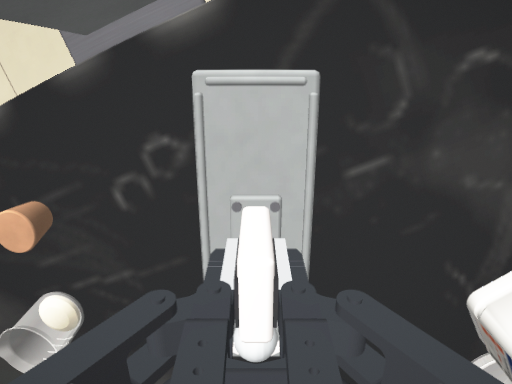

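View pics/z4.png

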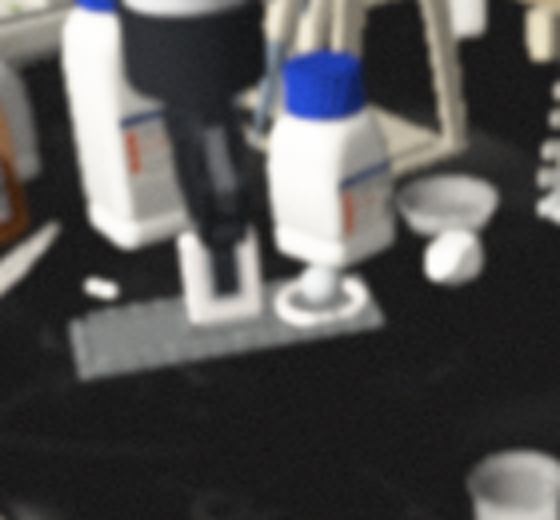

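Call:
step_arm --pt "0.6 -1.9 0.3 0.004 -1" --pt "1.2 -3.8 0.5 0.008 -1" --pt "2 -6.4 0.9 0.013 -1" --pt "2.7 -8.9 1.2 0.018 -1" --pt "3.3 -10.8 1.4 0.022 -1" --pt "3.9 -12.7 1.7 0.026 -1" --pt "3.9 -12.7 1.7 0.026 -1" --pt "3.9 -12.7 1.7 0.026 -1" --pt "3.9 -12.7 1.7 0.026 -1" --pt "3.9 -12.7 1.7 0.026 -1" --pt "3.9 -12.7 1.7 0.026 -1" --pt "3.9 -12.7 1.7 0.026 -1"

```text
t: 8.95
eef_pos: [0.4667, 0.077, 0.115]
ee_rot: [0.533, 0.465, -0.465, -0.532]
force: [-0.5, 0.1, -3.0]
gripper_width: 0.0135
```

Call:
step_arm --pt "3.9 -12.7 1.7 0.026 -1" --pt "3.9 -12.7 1.7 0.026 -1" --pt "3.9 -12.7 1.7 0.026 -1" --pt "3.9 -12.7 1.7 0.026 -1" --pt "3.9 -12.7 1.7 0.026 -1" --pt "3.9 -12.7 1.7 0.026 -1" --pt "3.9 -12.7 1.7 0.026 -1" --pt "3.3 -10.8 1.4 0.022 -1" --pt "2.7 -8.9 1.2 0.018 -1" --pt "2 -6.4 0.9 0.013 -1" --pt "1.2 -3.8 0.5 0.008 -1" --pt "0.6 -1.9 0.3 0.004 -1"

```text
t: 10.15
eef_pos: [0.5036, -0.0429, 0.1311]
ee_rot: [-0.471, -0.527, 0.527, 0.472]
force: [0.0, 0.3, -3.5]
gripper_width: 0.0129
```

Call:
step_arm --pt "0 0 0 0 -1" --pt "0 0 0 0 -1" --pt "0 0 0 0 -1" --pt "0 0 0 0 -1"

```text
t: 10.55
eef_pos: [0.5036, -0.0419, 0.1311]
ee_rot: [-0.471, -0.527, 0.527, 0.471]
force: [-0.1, 0.5, -3.1]
gripper_width: 0.013
```

```bash
python3 -c "
from h import *
st();a=snap('wrist','5');b=snap('scene','5');c=snap('top','5')
z=lambda i,x0,y0,x1,y1,s:cv2.resize(i['img'][y0:y1,x0:x1,::-1],None,fx=s,fy=s,interpolation=cv2.INTER_CUBIC)
cv2.imwrite('pics/z5.png',z(b,170,90,370,240,4));cv2.imwrite('pics/zt5.png',z(c,190,80,350,220,4))"
```

```text
t 10.55 pos [ 0.5036 -0.0419  0.1311] yawx 1.6828 down [-2.e-04  1.e-04 -1.e+00] w 0.012975527923482765 F [-0.07  0.51 -3.06] q [ 0.65  0.32 -0.73  2.    0.27  0.92  1.46]
```

View pics/z5.png

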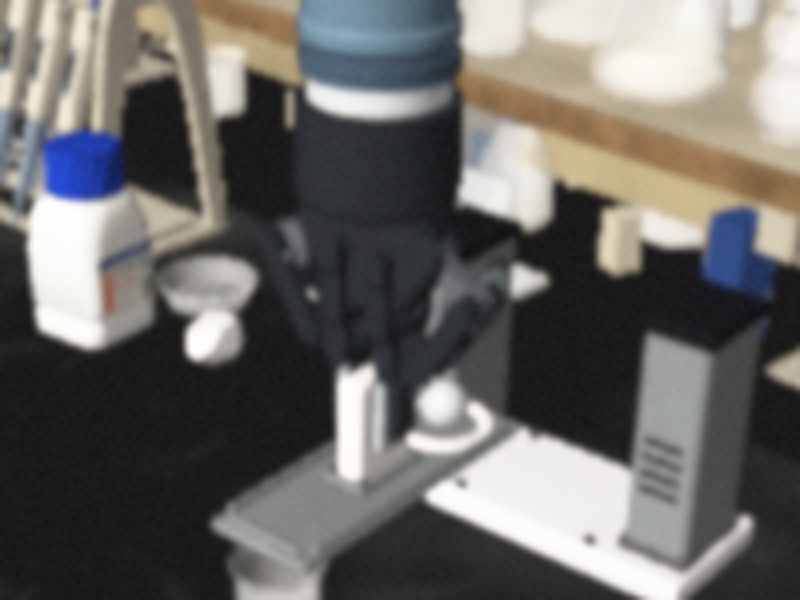

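View pics/zt5.png

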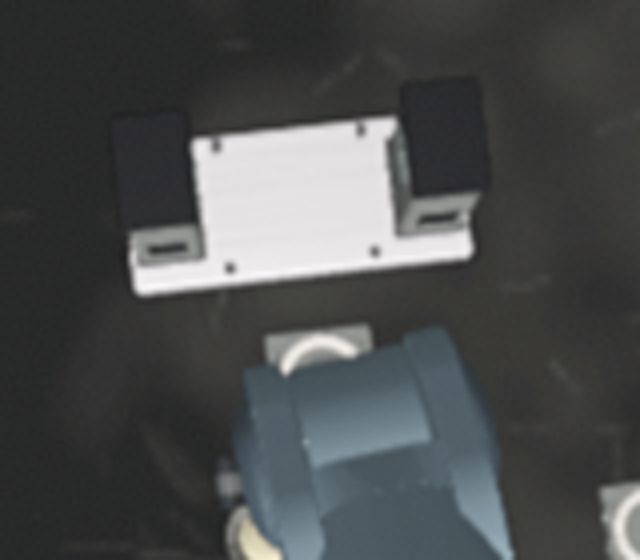

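View pics/wrist5.png

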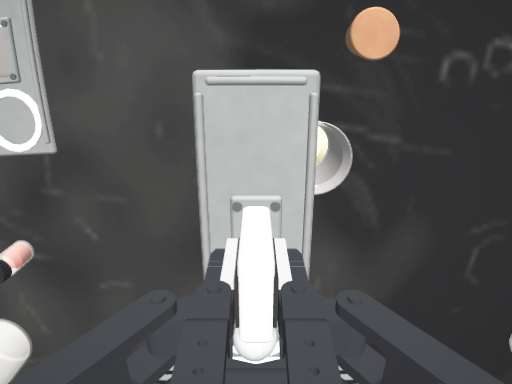

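```bash
python3 -c "
from h import *
d=load('top5');Z=lambda p:(np.array(p,float)+.5)/4-.5+[190,80]
P=plane(d,Z([[265,333],[372,325]]),.1165);m=P.mean(0)
gm=np.array([.678,-.0242]);ya=.1085;ux=np.array([np.cos(ya),np.sin(ya)]);uy=np.array([-ux[1],ux[0]])
print(P,m,'len',np.linalg.norm(P[0]-P[1]),'yaw',np.arctan2(-(P[0]-P[1])[0],(P[0]-P[1])[1]))
print('front mid in gauge',(m[:2]-gm)@ux,(m[:2]-gm)@uy)
print('expected from tcp',(np.array([.5036,-.0419])+.085*ux-gm)@ux,(np.array([.5036,-.0419])-gm)@uy)
s=Z([[216,146],[361,130],[230,268],[375,251]]);print(plane(d,s,.016).mean(0))
T=plane(d,Z([[112,115],[186,111],[201,222],[124,233],[400,85],[477,78],[489,187],[411,196]]),.162);print(T[:4].mean(0),T[4:].mean(0),T.mean(0))
"
```

```text
[[ 0.58506901 -0.00480146  0.1165    ]
 [ 0.58959693 -0.06514277  0.1165    ]] [ 0.58733297 -0.03497212  0.1165    ] len 0.06051095565843672 yaw 0.07489810775816418
front mid in gauge -0.09130036376080565 -0.0008906921031943832
expected from tcp -0.09029115067658111 0.0012893775553056185
[ 0.67912777 -0.02380496  0.016     ]
[0.66882494 0.05435875 0.162     ] [ 0.68737413 -0.10208201  0.162     ] [ 0.67809953 -0.02386163  0.162     ]
```

Call:
step_arm --pt "1.5 0.1 0 0 -1" --pt "3 0.3 0 0 -1" --pt "5 0.5 0 0 -1" --pt "7 0.7 0 0 -1" --pt "8.5 0.9 0 0 -1" --pt "10 1 0 0 -1" --pt "10 1 0 0 -1" --pt "10 1 0 0 -1" --pt "10 1 0 0 -1" --pt "10 1 0 0 -1" --pt "10 1 0 0 -1" --pt "10 1 0 0 -1"

```text
t: 11.9
eef_pos: [0.5995, -0.0328, 0.1311]
ee_rot: [-0.471, -0.527, 0.527, 0.471]
force: [-0.2, 0.1, -2.5]
gripper_width: 0.0131
```

Call:
step_arm --pt "8.5 0.9 0 0 -1" --pt "7 0.7 0 0 -1" --pt "5 0.5 0 0 -1" --pt "3 0.3 0 0 -1" --pt "1.5 0.1 0 0 -1" --pt "0 0 0 0 -1" --pt "0 0 0 0 -1" --pt "0 0 0 0 -1" --pt "0 0 0 0 -1" --pt "0 0 0 0 -1"

```text
t: 12.9
eef_pos: [0.6236, -0.0304, 0.1312]
ee_rot: [-0.471, -0.527, 0.527, 0.471]
force: [0.8, 0.5, -3.0]
gripper_width: 0.0131
```

```bash
python3 -c "
from h import *
st();a=snap('wrist','6');b=snap('scene','6');c=snap('top','6')
z=lambda i,x0,y0,x1,y1,s:cv2.resize(i['img'][y0:y1,x0:x1,::-1],None,fx=s,fy=s,interpolation=cv2.INTER_CUBIC)
cv2.imwrite('pics/z6.png',z(b,240,110,390,240,5));cv2.imwrite('pics/zt6.png',z(c,200,80,340,200,5))"
```

```text
t 12.9 pos [ 0.6236 -0.0304  0.1312] yawx 1.682 down [-1.e-04 -2.e-04 -1.e+00] w 0.01309868989043945 F [ 0.81  0.45 -2.96] q [ 0.5   0.53 -0.67  1.72  0.38  1.02  1.38]
```

View pics/z6.png

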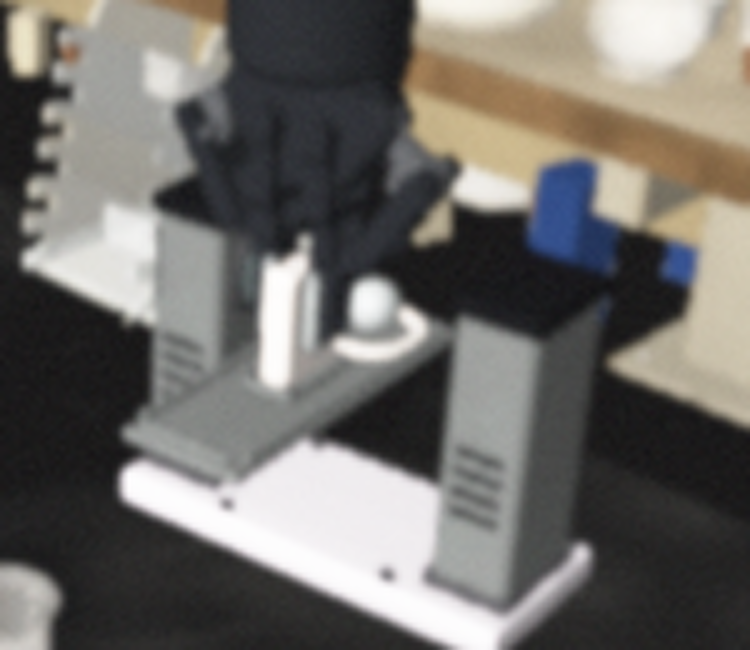

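View pics/zt6.png

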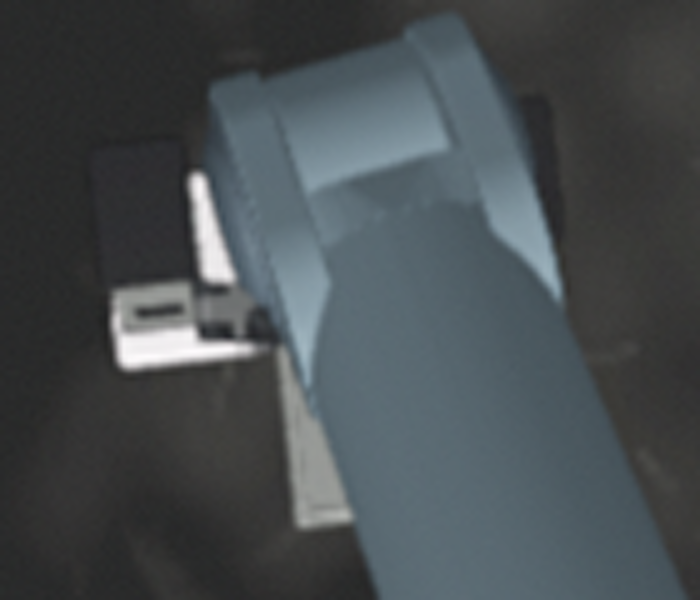

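View pics/wrist6.png

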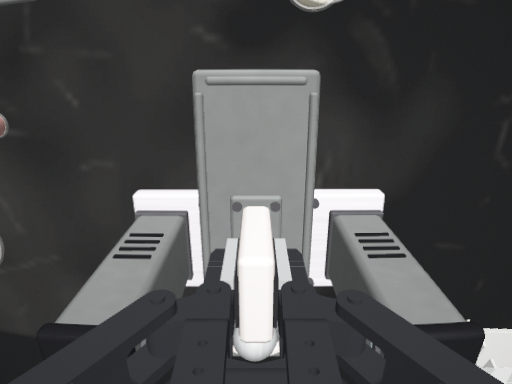

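```bash
python3 -c "
from h import *
b=load('scene6');Z=lambda p,x0,y0,s:(np.array(p,float)+.5)/s-.5+[x0,y0]
gm=np.array([.678,-.0242]);ya=.1085;ux=np.array([np.cos(ya),np.sin(ya)]);uy=np.array([-ux[1],ux[0]])
P=plane(b,Z([373,305],240,110,5),.125)[0];print('ball',P,(P[:2]-gm)@ux,(P[:2]-gm)@uy)
# ball size check -> distance
print('proj gm',proj(b,[*gm,.125]),'ball px',Z([373,305],240,110,5))
w=load('wrist6');E=plane(w,[[134,191],[384,190]],.016);print('base front corners',E,np.linalg.norm(E[0]-E[1]))
m=E.mean(0)[:2]+.045*ux;print('gauge centre from wrist',m)
print('pocket from tcp',np.array([.6236,-.0304])+.055*ux)
"
```

```text
ball [ 0.6817689  -0.02171052  0.125     ] 0.00401631806818158 0.00206671870844548
proj gm [[313.98044213 171.48439206]] ball px [314.2 170.6]
base front corners [[ 0.6436391  -0.12931002  0.016     ]
 [ 0.61997354  0.07463152  0.016     ]] 0.20531002980373503
gauge centre from wrist [ 0.6765417  -0.02246632]
pocket from tcp [ 0.67827658 -0.0244442 ]
```

All the checks agree to within about 4 mm, and the arm is still, so I'm handing in.

```bash
python3 -c "
from h import *
from station import job
s=st();print(abs(s['qvel']).max());print(job.hand_in())"
```

```text
t 13.05 pos [ 0.6237 -0.0304  0.1312] yawx 1.682 down [-0.e+00 -1.e-04 -1.e+00] w 0.013351776774863409 F [ 0.05 -0.47 -2.91] q [ 0.5   0.53 -0.67  1.72  0.38  1.02  1.38]
0.0007210243360891413
the job is handed in; nothing more can be done
None
```

I picked up the tray with the ball (the one on the robot's left) by its fin with 70 N and carried it slowly to the gauge. I handed in at t = 13 s with the tray still held between the two heads; the hand-in reported no verdict.

**Position:** From the arm pose, the pocket is at (0.678, -0.024, 0.125), within about 1 mm of my estimate of the gauge middle. The height comes from the measured 106.6 mm lift. From the scene camera, the ball came out 4 mm along the passage and 2 mm across from the middle. The wrist view put the gauge centre about 2 mm from my estimate. All of this is within the tolerances.

**Tray and ball:** The ball was visible in its ring. The tray had not shifted in the gripper since the grasp, and the tool pointed straight down, so the tray should be level. The arm was still, with joint speeds below 0.001 rad/s.

**Disagreements:** In the top view the tray's yaw read 0.075 rad against 0.11 rad from the arm. That was taken from one short edge, and it leaves ample clearance to the heads. The wrist view gave the gauge base as 205 mm long instead of 210 mm.

**Not measured:** I did not re-measure the empty tray or the bystanders. The tray was carried over or past them at a height that clears them, and the force readings at each stop showed nothing beyond the tray's own weight.

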